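Unlatch the sample tote's gate and hold it wide

ROBOT

A 7-joint arm with a two-finger parallel gripper is mounted at the origin on a cart in front of the work surface, level with it; the furniture and walls round the work are solid. World frame = base frame: x ahead of the robot, y to its left, z up, the work surface at z = 0. Lengths are in m, angles in degrees, forces in N, time in s.
With the tool pointing down it reaches from about 0.35 to 0.9 m from the base axis. Payload 7.2 kg.
Tool frame: the origin (TCP) lies at the very end of the fingers, on their centre line; the grasp point (between the pads) lies 19 mm behind it; z points along the fingers, y is the line along which they close (so a half turn about z gives the same grasp; the last joint's range is limited). The gripper opens to 88 mm and grips with 3 to 60 N. Pads are 20 mm wide; open, the fingers measure 115 mm over their backs; the gripper's body (75 mm by 178 mm) begins 61 mm behind the grasp point.
Start: joints at [-78.163, 23.554, -0.728, 91.456, 0.321, 64.991, -4.71], TCP at [0.17, 0.602, 0.192] pointing down, gripper open.
Joint ranges: [-169.25, 169.25], [-16.82, 113.86], [-84.01, 82.57], [7.8, 145.47], [-59.2, 239.2], [7.22, 106.19], [-163.78, 163.78]. Speed limits (degrees/s): [136.94, 136.94, 172.46, 172.46, 180, 180, 180].

INTERFACE

Orientations are given as [roll, pitch, yaw] about the fixed x, y, z axes, in that order (R = Rz(yaw) Ry(pitch) Rx(roll)).
In Python, from cell import env gives the robot as it stands.
- The arm moves only by the shell command python3 -m pendant 'ROWS' [OPENING] [FORCE]. ROWS is JSON, one flat list of numbers, 4 for each row, row after row: the shift along the tool's x, y, z in units of 30 mm (1.0 is 30 mm), then the turn about the tool's z in units of 5 degrees (1.0 is 5 degrees). A call has 1 to 20 rows; each row is the pose to reach, as a shift and turn from the pose commanded when the call began, along the tool's axes at that moment; what a row does not reach only later rows make up. A row lasts 1/10 s, in which the tool goes at most 50 mm and 8.59 degrees, less where a joint would pass 70% of its speed; a pose out of reach is approached as far as the arm can. A call with a gripper value outside its range is refused whole. OPENING is the opening, from 0 (shut) to 1 (fully open), set as the call begins (- or left out, the last holds). The fingers move at their own pace and stop on an object; FORCE is the grip in N (left out, the last holds). Time passes only in rows, so rows that repeat a pose let the fingers close. It gives the time, the measured TCP pose, the force, the opening and the grip force at its end, in the units of the state.
- env.read_state(): the state, without advancing time (a new reading comes with each control period).
- env.snapshot(name): name is "scene" or "side" or "wrist"; returns (picture, depth): 384x512x3 uint8, red, green, blue; 384x512 float32, m along the optical axis (not along the pixel's ray), 0 where there is no reading.
- env.camera_info(name): a dict with "camera_matrix" (3x3 intrinsics, pixels), "k1" (the pictures are not rectified: a ray, as slopes to the right and down, at radius r is drawn at 1 + k1 r^2 times it, then the intrinsics apply), "world_from_camera" (4x4, takes a point from camera to world coordinates). Camera axes: x right, y up, looking along -z (the intrinsics and any distortion apply to the point x, -y, -z); pixel columns grow to the right and rows downward; lengths in m; the calibration is good to about 2 mm. A picture is of the moment at which its call begins: read the wrist's pose just before it. camera_info takes no time and is no camera call; for the wrist camera it gives the pose at the moment of the call.
- env.job_done(): hands the job in; it is judged then, once.
The state is a dict: "clock": time; "qpos": joint angles; "dq": joint speeds; "joint_torque": joint torques, N m; "position": TCP position; "eef_rot": TCP orientation; "contact_force": force on the tool from outside, world axes, zero at the start; "moment": the same for the moment, N m; "grip_width": finger opening in m; "grasp_force": force on a finger pad.
Only numpy, scipy, OpenCV 4.12 (cv2) and the standard library are available. Lean on these libraries where they do the work, as an engineer would, in place of code of your own. Each camera call takes 0.05 s, during which the arm holds its last target. There are 200 camera calls.

TASK

A colleague needs both hands to take the cooler block out of the small white sample tote, so open the barred gate on its front for them. First squeeze the lock catch on the fixed post beside the gate fully together (it stays in), only then squeeze the catch on the gate's own handle and, keeping it squeezed, swing the gate out towards you past the click of its half-way detent until it is wide open, at or nearly at its stop. The gate is sprung and falls back if let go, so finish while still holding the squeezed handle with the gate wide open, and leave what is in the tote and around it undisturbed.

Things in the scene. Friction and masses are not known exactly. Their poses are not given: they have to be found in the camera images.
- tote: Small open-topped sample tote fixed to the bench: white tray 195 (x) x 225 (y) mm, three walls 62 mm high, barred aluminium gate along its front. Origin: underside of the tray. Its x points to its back (the gate is at x = -85 mm and opens to -x), y to the left seen from the front, z up. A shelf 0.56 m above the bench begins just behind its right: keep wrist clear.
- lock_grip (a point): Where to squeeze the lock catch, tote (-85, 97, 94) mm, tote's axes: two upright metal ears on the fixed post at the gate's left end, each 6 mm thick (y), 24 mm wide (x), tops at z = 118 mm, post top z = 68 mm. Squeezed along y: the right ear slides 9 mm left to the fixed left ear. Outer faces at tote y = 75 and 110 mm, squeezed 84 and 110 mm; this point is then midway.
- lock_catch (a joint): Travel of the lock catch's sliding ear, in m: 0 as found (its tongue lies across the front of the gate and blocks it), 0.009 fully squeezed. Slides against about 4 N of friction and stays where it is left; its tongue is clear of the gate above about 0.006.
- gate: The barred aluminium gate with the fixed rear ear of its handle (upright, 6 mm thick, 24 mm wide along the gate, centred 90 mm from the hinge, top at z = 117 mm). Origin: on the hinge line at bench height. Axes turn with the gate: x square to it (into the tote when shut), y along it away from the hinge, z up.
- handle_grip (a point): Where to squeeze the handle: 94 mm above the bench, 90 mm from the hinge line; moves and turns with the gate, axes as the gate. The sprung front ear (6 mm thick, 24 mm wide, top z = 116 mm) is squeezed along x to the fixed rear ear. Outer faces at x = -19 and +11 mm from here, squeezed -11 and +11 mm. Rail and foot below the ears end at z = 68 mm: fingertips stay above.
- handle_catch (a joint): Travel of the handle's sprung front ear, in m: 0 released, 0.008 fully squeezed. Springs back when let go (2 N at first, 6 N fully squeezed); the gate's bolt is free of its keeper above about 0.006.
- gate_hinge (a point): A point on the gate's upright hinge line (right end of the gate), 94 mm above the bench, with the tote's axes: on the tote at (-85, -80, 94) mm.
- gate_swing (a joint): Opening angle of the gate in rad: 0 shut, grows as its left end swings out to the front (counter-clockwise from above), stop at 1.3. A spring closes it (0.7 N at the handle shut, 1.8 N wide); a detent adds up to about 2 N from 0.4 to 0.65 and is passed at 0.9. Let go, it falls back to the detent or shut. Gate 140 mm long from the hinge line, 65 mm high.
- carried_rack: Low green cooler block with a few microtubes in it, 58x105x41 mm, loose in the tote along its back wall; origin at the centre of its underside. Leave alone.
- carried_bottle: White reagent bottle with red cap, 50 mm across, 117 mm high, loose in the tote, in front of the block, right side; origin at the centre of its underside. Leave alone.
- bottle_left: Reagent bottle with blue cap, 50 mm across, 117 mm high, standing left of the tote. Bystander.
- bottle_back: Reagent bottle with black cap, 50 mm across, 117 mm high, standing left of the tote. Bystander.
- cup: White plastic cup with foil, 63 mm across, 73 mm high, left of the tote. Bystander.
- timer: Small white bench timer 62x62x19 mm, lying to the right of the tote. Bystander.

How it is judged:
By the outcome, as a careful person would: the job done as asked, in the order asked, and still so for the second after the job is handed in, while the arm keeps its last pose, push and grip.
It also fails if it takes over 51 s, if anything falls off the work surface, if the arm or the gripper's body presses on something with over 40 N, if the wrist force passes 120 N, or if a joint passes its speed limit or range.

## Working session

There is one attempt and no reset: what is moved stays moved. The work goes in short steps, Python scripts to look and compute and a shell command to move; the robot and the scene stay as the last step left them, time stands still between calls to the robot, and variables do not carry over. Pictures are saved under pics/ and viewed, at most 10 in all, crops included, and the job is handed in when it is done.

```bash
ls; mkdir -p pics
cat > h.py <<'E'
import numpy as np, cv2
from cell import env
def info(n):
    c=env.camera_info(n); return np.array(c["camera_matrix"]),c["k1"],np.array(c["world_from_camera"])
def pts(n,depth,ci=None):
    K,k1,T=ci or info(n); h,w=depth.shape
    u,v=np.meshgrid(np.arange(w),np.arange(h)); 
    x=(u-K[0,2])/K[0,0]; y=(v-K[1,2])/K[1,1]; a,b=x.copy(),y.copy()
    for _ in range(8):
        s=1+k1*(a*a+b*b); a=x/s; b=y/s
    P=np.stack([a*depth,-b*depth,-depth],-1)
    return P@T[:3,:3].T+T[:3,3]
def proj(n,p,ci=None):
    K,k1,T=ci or info(n); q=(np.atleast_2d(p)-T[:3,3])@T[:3,:3]
    a=q[:,0]/-q[:,2]; b=-q[:,1]/-q[:,2]; s=1+k1*(a*a+b*b)
    return np.stack([K[0,0]*a*s+K[0,2],K[1,1]*b*s+K[1,2]],-1)
E
python3 - <<'E'
from h import *
s=env.read_state(); print(s)
ims=[]
for n in("scene","side"):
    im,d=env.snapshot(n); np.savez(f"pics/{n}0.npz",im=im,d=d)
    print(n,info(n)[2].round(3).tolist())
    cv2.imwrite(f"pics/{n}0.png",im[...,::-1])
E
```

```text
pics
{'clock': 0.0, 'qpos': array([-78.16237531,  23.59922505,  -0.72718109,  91.50301814,
         0.32088568,  64.98933739,  -4.70911353]), 'dq': array([-0.0554057 ,  0.05864881,  0.05348677, -0.0870327 , -0.08239831,
        0.02213812,  0.05422537]), 'joint_torque': array([-8.64199865e-04, -5.87960529e+01,  6.41262922e-01, -2.91073036e+01,
       -5.37986727e-02,  1.82573567e-02,  1.33669732e-04]), 'position': array([0.16950854, 0.60101389, 0.19142519]), 'eef_rot': array([-1.79910718e+02,  6.82547982e-03,  1.64255761e+02]), 'contact_force': array([ 0.42432019,  0.05222503, -0.14636494]), 'moment': array([ 0.00978042,  0.03739471, -0.08695422]), 'grasp_force': 0.0, 'grip_width': 0.08737410571489482}
scene [[-0.748, 0.265, -0.609, -0.16], [-0.664, -0.331, 0.671, 1.065], [-0.024, 0.906, 0.423, 0.569], [0.0, 0.0, 0.0, 1.0]]
side [[-0.807, 0.318, -0.498, -0.014], [-0.591, -0.406, 0.697, 1.04], [0.02, 0.857, 0.515, 0.616], [0.0, 0.0, 0.0, 1.0]]
```

View pics/scene0.png

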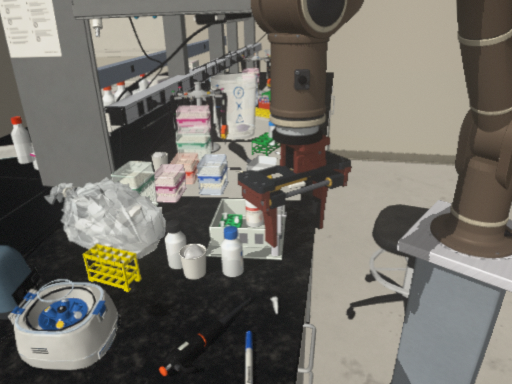

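View pics/side0.png

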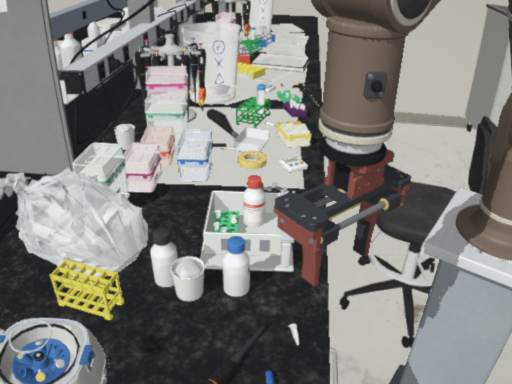

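The scene view shows the tote at about (210–285, 195–258), with the blue-cap bottle at (232,250), the cup at (193,262) and the black-cap bottle at (175,248). The side view shows the tote at (203–295, 190–270), with the gripper hiding part of its gate.

Run:
```python
from h import *
for n,L in (("scene",[(213,250),(240,257),(280,255),(275,215),(285,200),(254,212),(230,218),(232,232),(220,205)]),("side",[(204,265),(290,268),(210,195),(290,230),(255,182),(228,215),(236,245),(187,262),(164,236),(270,262),(292,165)])):
    z=np.load(f"pics/{n}0.npz"); P=pts(n,z["d"])
    for u,v in L: print(n,u,v,P[v,u].round(3))
T=info("wrist")[2]; print(T.round(3))
im,d=env.snapshot("wrist"); np.savez("pics/w0.npz",im=im,d=d); cv2.imwrite("pics/w0.png",im[...,::-1])
```

```text
scene 213 250 [0.49  0.508 0.005]
scene 240 257 [0.37  0.531 0.049]
scene 280 255 [0.344 0.416 0.005]
scene 275 215 [0.172 0.651 0.278]
scene 285 200 [0.149 0.656 0.313]
scene 254 212 [0.485 0.353 0.052]
scene 230 218 [0.542 0.391 0.029]
scene 232 232 [0.384 0.539 0.114]
scene 220 205 [0.578 0.392 0.059]
side 204 265 [0.486 0.525 0.006]
side 290 268 [0.343 0.422 0.003]
side 210 195 [ 0.666  0.302 -0.002]
side 290 230 [0.2   0.677 0.31 ]
side 255 182 [0.49  0.347 0.12 ]
side 228 215 [0.543 0.378 0.027]
side 236 245 [0.387 0.542 0.116]
side 187 262 [0.461 0.595 0.074]
side 164 236 [0.508 0.602 0.115]
side 270 262 [0.385 0.434 0.005]
side 292 165 [0.569 0.062 0.017]
[[ 0.272 -0.918 -0.289  0.09 ]
 [ 0.962  0.258  0.084  0.623]
 [-0.002 -0.301  0.954  0.384]
 [ 0.     0.     0.     1.   ]]
```

View pics/w0.png

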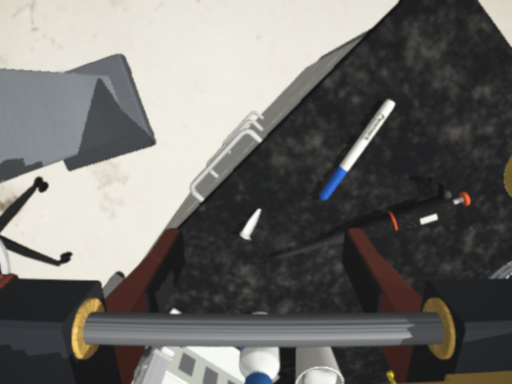

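The wrist view shows the bench in front. The tote's corner (150–240, 340–384) and the bottle tops are at the bottom edge. I'll move over the gate to get a clear view of it.

```bash
cat >> h.py <<'E'
def go(x,y,z,yaw):
    s=env.read_state(); p=s["position"]; a=np.radians(s["eef_rot"][2])
    d=np.array([x,y,z])-p; c,n=np.cos(a),np.sin(a)
    t=(yaw-s["eef_rot"][2]+180)%360-180
    print("units",np.round([(c*d[0]+n*d[1])/.03,(n*d[0]-c*d[1])/.03,-d[2]/.03,-t/5],3), "pose",p.round(4),s["eef_rot"].round(2))
E
python3 -c "
from h import *
go(.36,.36,.25,214)"
```

```text
units [-8.292 -6.014 -1.946 -9.948] pose [0.1695 0.6011 0.1916] [-1.7993e+02  1.0000e-02  1.6426e+02]
```

```bash
python3 -m pendant '[0,0,-2,0, -8.3,-6,-2,-10, -8.3,-6,-2,-10, -8.3,-6,-2,-10, -8.3,-6,-2,-10, -8.3,-6,-2,-10, -8.3,-6,-2,-10, -8.3,-6,-2,-10, -8.3,-6,-2,-10, -8.3,-6,-2,-10, -8.3,-6,-2,-10]'
python3 - <<'E'
from h import *
s=env.read_state(); print(s["clock"],s["qpos"].round(1),s["position"].round(4),s["eef_rot"].round(2),s["contact_force"].round(2))
ci=info("wrist"); im,d=env.snapshot("wrist"); np.savez("pics/w1.npz",im=im,d=d,K=ci[0],k1=ci[1],T=ci[2]); cv2.imwrite("pics/w1.png",im[...,::-1])
im,d=env.snapshot("side"); np.savez("pics/side1.npz",im=im,d=d); cv2.imwrite("pics/side1.png",cv2.resize(im[150:300,150:350,::-1],(800,600),interpolation=cv2.INTER_CUBIC))
E
```

```text
clock: 1.25
position: [0.3593, 0.3619, 0.2521]
eef_rot: [180.0, -0.0, -145.7]
contact_force: [0.2, -0.3, -1.4]
grip_width: 0.0876
grasp_force: 0.0
1.25 [-5.050e+01  9.500e+00 -1.000e-01  1.024e+02 -0.000e+00  6.810e+01
  7.370e+01] [0.3593 0.3619 0.2521] [ 1.7997e+02 -2.0000e-02 -1.4566e+02] [ 0.16 -0.27 -1.39]
```

View pics/w1.png

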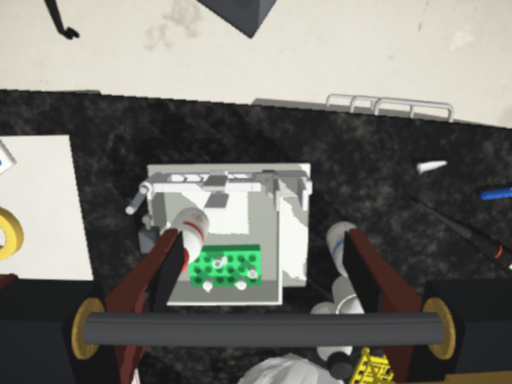

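The wrist view now shows the tote square on. The gate is the bar along row ~180 (cols 150–310), the hinge is at the left (~150,190) and the lock is at the right (~290–308,185). I'll fit the tote's pose from depth.

Run:
```python
from h import *
z=np.load("pics/w1.npz"); ci=(z["K"],float(z["k1"]),z["T"]); d=z["d"]; P=pts("wrist",d,ci)
im=z["im"]; cv2.imwrite("pics/w1c.png",cv2.resize(im[150:310,130:330,::-1],(800,640),interpolation=cv2.INTER_CUBIC)[:600])
hsv=cv2.cvtColor(im,cv2.COLOR_RGB2HSV)
print("bench z",np.median(P[215:235,90:120,2]), np.median(P[200:240,370:400,2]))
m=(hsv[...,2]>120)&(hsv[...,1]<60)&(d>0)&(P[...,2]>-.004)&(P[...,2]<.012)
m[:150]=0;m[310:]=0;m[:,:130]=0;m[:,325:]=0
n,l,st,c=cv2.connectedComponentsWithStats(m.astype(np.uint8)); print(st)
a=np.radians(34); R=np.array([[np.cos(a),np.sin(a)],[-np.sin(a),np.cos(a)]])
# edge of the tray front: first light pixel per column, onto z plane
Q=P[m][:,:2]
r=cv2.minAreaRect(Q.astype(np.float32)*1000); print("rect",r, "tray z",np.median(P[m][:,2]))
k=[]
for u in range(165,300):
    v=np.where(m[:,u])[0]
    if len(v): k.append(P[v[0],u])
k=np.array(k); f=cv2.fitLine(k[:,:2].astype(np.float32),cv2.DIST_HUBER,0,1e-4,1e-4).ravel(); print("front edge",f,np.degrees(np.arctan2(f[1],f[0])),k[:,2].mean())
hi=(P[...,2]>.08)&(P[...,2]<.125)&(d>0); hi[:150]=0;hi[310:]=0;hi[:,:130]=0;hi[:,325:]=0
n,l,st,c=cv2.connectedComponentsWithStats(hi.astype(np.uint8))
for i in range(1,n):
    if st[i,4]>5: print(st[i],P[l==i].mean(0).round(4),P[l==i].min(0).round(3),P[l==i].max(0).round(3))
```

```text
bench z 0.0003814285138294682 0.0001270062527294058
[[     0      0    512    384 188240]
 [   148    163    163     14   1248]
 [   163    185    115     98   4745]
 [   310    193      2      2      2]
 [   273    195     36    110   2148]
 [   147    196      1      5      5]
 [   148    204      1      5      5]
 [   149    212      1      2      2]
 [   178    265     12     18    123]
 [   167    304      1      1      1]
 [   171    305     46      1     46]
 [   220    305     25      1     25]
 [   262    304     10      1     10]
 [   322    304      3      3      6]
 [   319    307      2      2      2]]
rect ((488.4910583496094, 404.56396484375), (235.6870880126953, 260.242919921875), 35.802146911621094) tray z 0.006173691491636463
front edge [ 0.5703175  -0.82142437  0.4105647   0.31423175] -55.22763 0.005371792462222711
[202 177  26  15 311] [0.401  0.326  0.1052] [0.394 0.315 0.08 ] [0.414 0.337 0.118]
[274 181   7  30 188] [0.3729 0.3879 0.1111] [0.365 0.381 0.082] [0.385 0.398 0.12 ]
[299 180   9  31 226] [0.3571 0.4114 0.1079] [0.348 0.405 0.08 ] [0.369 0.422 0.119]
[203 196  26  16 336] [0.4205 0.3394 0.1042] [0.414 0.329 0.08 ] [0.43  0.35  0.119]
[177 228  24  46 496] [0.4889 0.3429 0.0922] [0.477 0.318 0.08 ] [0.515 0.358 0.123]
[138 231  19  22 326] [0.5169 0.2955 0.0839] [0.503 0.282 0.081] [0.534 0.306 0.086]
```

View pics/w1c.png

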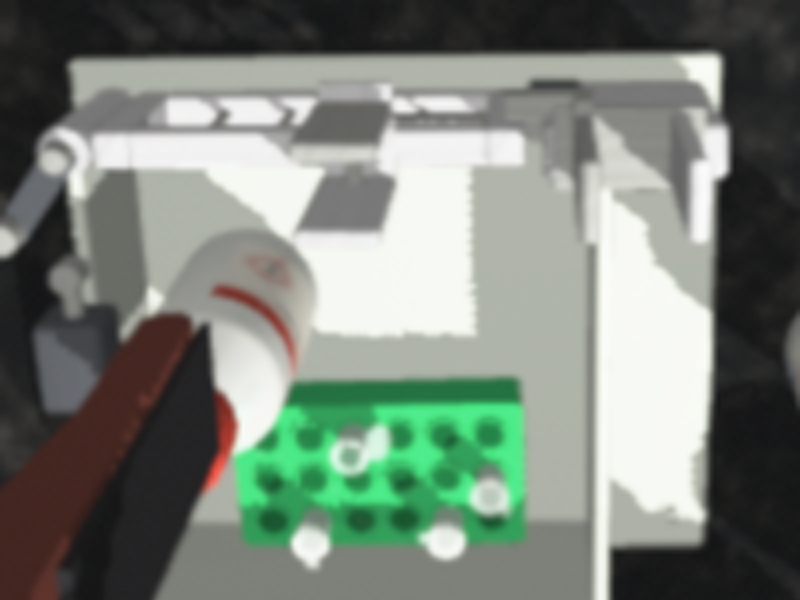

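View pics/side1.png

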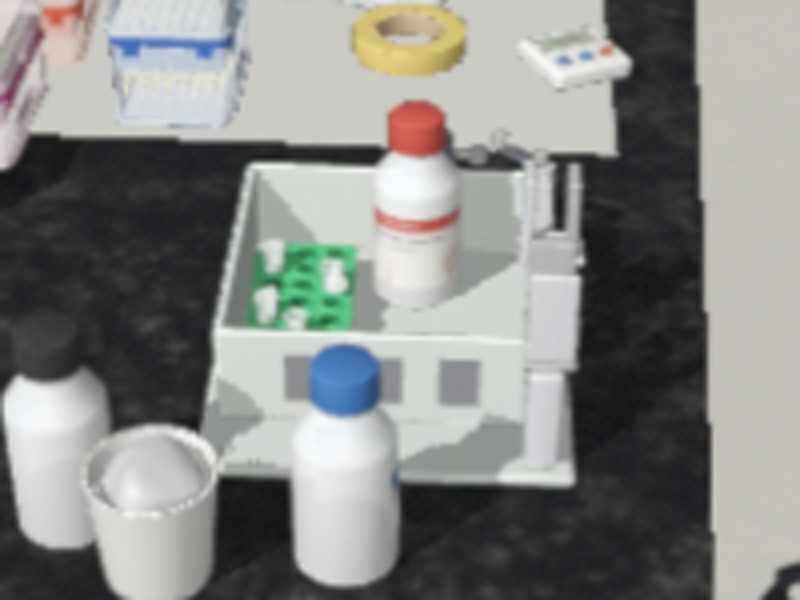

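The crop shows the handle ears at (345,130) and (345,215), the lock ears at (588,180) and (690,180), and the hinge at (60,155). The side view shows the gate shut with nothing disturbed. Next I'll locate the tops of the ears.

Run:
```python
from h import *
z=np.load("pics/w1.npz"); ci=(z["K"],float(z["k1"]),z["T"]); d=z["d"]; P=pts("wrist",d,ci)
B={"hf":(202,177,26,15,-101,10),"hr":(203,196,26,16,-77,10),"lr":(274,181,7,30,-85,78),"ll":(299,180,9,31,-85,107)}
W=[];M=[]
for k,(u,v,w,h,mx,my) in B.items():
    Q=P[v:v+h,u:u+w].reshape(-1,3); Q=Q[(Q[:,2]>.112)&(Q[:,2]<.125)]
    r=cv2.minAreaRect((Q[:,:2]*1000).astype(np.float32)); print(k,len(Q),Q.mean(0).round(4),r,np.median(Q[:,2]))
    W.append(r[0]);M.append((mx,my))
W=np.array(W);M=np.array(M,float)
a,b=W-W.mean(0),M-M.mean(0)
th=np.arctan2((b[:,0]*a[:,1]-b[:,1]*a[:,0]).sum(),(a*b).sum())
for deg in (np.degrees(th),34.7):
    t=np.radians(deg);R=np.array([[np.cos(t),-np.sin(t)],[np.sin(t),np.cos(t)]])
    o=(W-M@R.T).mean(0); print("yaw",deg,"origin",o,"res",(W-M@R.T-o).round(1).tolist())
    for n,p in dict(hinge=(-85,-80),lock0=(-85,92.5),lock=(-85,97),handle=(-85,10),handle0=(-89,10)).items(): print(n,(R@np.array(p)+o).round(1))
    for n,(u,v) in dict(blue=None or (0,0)).items(): pass
    print("blue bottle in tote",((np.array([387,542])-o)@R).round(0),"front edge pt x",((np.array([410.6,314.2])-o)@R).round(1))
```

```text
hf 136 [0.4024 0.3262 0.1156] ((402.5720520019531, 326.1651916503906), (6.163389682769775, 23.408201217651367), 34.25369644165039) 0.11557370670334596
hr 132 [0.4216 0.3397 0.1161] ((421.984619140625, 339.6322021484375), (5.857972621917725, 23.68610382080078), 33.633785247802734) 0.1164412803743296
lr 129 [0.3745 0.3895 0.1175] ((374.8771667480469, 389.82733154296875), (23.733858108520508, 5.427545547485352), 35.00038528442383) 0.11771462164681412
ll 128 [0.3582 0.413  0.1165] ((358.7436218261719, 413.6571350097656), (24.09488296508789, 5.574117660522461), 36.057464599609375) 0.1166710732841574
yaw 36.045644118603 origin [490.04509808 377.07572708] res [[0.1, 0.4], [0.1, -0.2], [-0.5, -0.3], [0.4, 0.1]]
hinge [468.4 262.4]
lock0 [366.9 401.8]
lock [364.2 405.5]
handle [415.4 335.1]
handle0 [412.2 332.8]
blue bottle in tote [ 14. 194.] front edge pt x [-101.2   -4.1]
yaw 34.7 origin [490.24647207 374.71290152] res [[1.1, 0.7], [0.7, 0.5], [-1.1, -0.6], [-0.7, -0.6]]
hinge [465.9 260.6]
lock0 [367.7 402.4]
lock [365.1 406.1]
handle [414.7 334.5]
handle0 [411.4 332.3]
blue bottle in tote [ 10. 196.] front edge pt x [-99.9  -4.4]
```

The four ear tops fit to within 0.5 mm, giving tote yaw 36° and origin (0.490, 0.377). Next is the lock catch.

```bash
python3 -c "
from h import *
go(.3642,.4055,.080,-144)"
```

```text
units [-0.954  1.108  5.735 -0.324] pose [0.3594 0.3619 0.252 ] [ 1.7998e+02 -2.0000e-02 -1.4562e+02]
```

```bash
python3 -m pendant '[-0.95,1.11,0.5,-0.32, -0.95,1.11,1.2,-0.32, -0.95,1.11,2.1,-0.32, -0.95,1.11,3,-0.32, -0.95,1.11,3,-0.32, -0.95,1.11,3,-0.32]' 0.68 20
python3 - <<'E'
from h import *
go(.3642,.4055,.080,-144)
s=env.read_state(); print(s["clock"],s["grip_width"])
ci=info("wrist"); im,d=env.snapshot("wrist"); P=pts("wrist",d,ci)
R=np.array([[np.cos(np.radians(36)),-np.sin(np.radians(36))],[np.sin(np.radians(36)),np.cos(np.radians(36))]])
Q=(P[...,:2]-[.490,.3771])@R*1000
# ear tops in tote frame
m=(P[...,2]>.112)&(P[...,2]<.122)&(d>0)
for n,x,y in (("lr",-85,78),("ll",-85,107),("hf",-101,10),("hr",-77,10)):
    k=m&(abs(Q[...,0]-x)<20)&(abs(Q[...,1]-y)<20 if n[0]=="h" else abs(Q[...,1]-y)<10)&(abs(Q[...,0]-x)<(9 if n[0]=="h" else 20))
    if k.sum()>10: print(n,k.sum(),[np.percentile(Q[k],p,axis=0).round(1) for p in (2,50,98)])
cv2.imwrite("pics/w2.png",im[...,::-1])
E
```

```text
clock: 1.95
position: [0.3647, 0.4049, 0.1625]
eef_rot: [-180.0, -0.0, -144.1]
contact_force: [0.4, -0.2, 1.6]
grip_width: 0.0599
grasp_force: 0.0
units [ 0.     0.027  2.749 -0.016] pose [0.3647 0.4049 0.1625] [-1.8000e+02 -5.0000e-02 -1.4408e+02]
1.95 0.05989134743115578
lr 239 [array([-96.9,  74.9]), array([-86.1,  78. ]), array([-74.2,  80.6])]
ll 231 [array([-96.2, 103.7]), array([-85.5, 106.6]), array([-73.9, 109.7])]
hf 252 [array([-103.7,   -0.8]), array([-101.1,   10.8]), array([-97.6,  21.4])]
hr 244 [array([-79.5,  -1.1]), array([-77.4,  10.2]), array([-74.2,  21.1])]
```

View pics/w2.png

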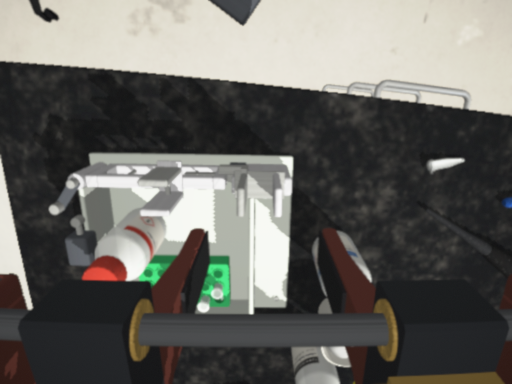

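The close view agrees with the model to within 0.5 mm: lock ears at (240,190) and (282,185), with the fingers spread either side of them. I'll descend and squeeze.

```bash
python3 -m pendant '[0,0,1,0, 0,0,1.8,0, 0,0,2.4,0, 0,0,2.75,0, 0,0,2.75,0, 0,0,2.75,0]' && python3 -m pendant '[0,0,0,0, 0,0,0,0, 0,0,0,0, 0,0,0,0, 0,0,0,0, 0,0,0,0, 0,0,0,0, 0,0,0,0]' 0.2 25
```

```text
clock: 2.6
position: [0.3658, 0.405, 0.0809]
eef_rot: [180.0, 0.1, -144.1]
contact_force: [-0.2, 0.1, 1.1]
grip_width: 0.0598
grasp_force: 0.0
clock: 3.4
position: [0.364, 0.4069, 0.0803]
eef_rot: [179.8, 0.1, -144.1]
contact_force: [-2.5, 5.0, 1.9]
grip_width: 0.0246
grasp_force: 25.0
```

The width is 24.6 mm at 25 N, so the ears are fully together. I'll release, rise and check.

```bash
python3 -m pendant '[0,0,0,0, 0,0,0,0, 0,0,0,0, 0,0,-0.8,0, 0,0,-1.8,0, 0,0,-2.8,0, 0,0,-2.8,0, 0,0,-2.8,0]' 0.66 25
python3 - <<'E'
from h import *
go(.4154,.3351,.165,126)
ci=info("wrist"); im,d=env.snapshot("wrist"); P=pts("wrist",d,ci)
R=np.array([[np.cos(np.radians(36)),-np.sin(np.radians(36))],[np.sin(np.radians(36)),np.cos(np.radians(36))]])
Q=(P[...,:2]-[.490,.3771])@R*1000
m=(P[...,2]>.112)&(P[...,2]<.122)&(d>0)
for n,x,y,a,b in (("lr",-85,84,20,9),("ll",-85,107,20,8),("hf",-101,10,9,20),("hr",-77,10,9,20)):
    k=m&(abs(Q[...,0]-x)<a)&(abs(Q[...,1]-y)<b)
    if k.sum()>10: print(n,k.sum(),[np.percentile(Q[k],p,axis=0).round(1) for p in (2,50,98)])
E
```

```text
clock: 4.2
position: [0.3655, 0.4042, 0.164]
eef_rot: [180.0, 0.1, -144.2]
contact_force: [0.1, -0.2, -0.2]
grip_width: 0.0579
grasp_force: 0.0
units [ 0.    -2.842 -0.032 17.967] pose [0.3655 0.4042 0.164 ] [ 1.7999e+02  6.0000e-02 -1.4416e+02]
lr 238 [array([-96.8,  83.9]), array([-86.3,  87. ]), array([-74.1,  89.5])]
ll 228 [array([-96.3, 104.1]), array([-85.9, 106.5]), array([-73.7, 109.6])]
hf 250 [array([-103.7,   -0.7]), array([-101.1,   10.2]), array([-97.7,  21.4])]
hr 242 [array([-79.5,  -1.2]), array([-77.4,  10.3]), array([-74.3,  21. ])]
```

The sliding ear moved exactly 9 mm, so the lock is fully in. On to the handle.

```bash
python3 -m pendant '[0,-1,0,3, 0,-2,0,6, 0,-2.84,0,10, 0,-2.84,0,14, 0,-2.84,0,18, 0,-2.84,0,18, 0,-2.84,0,18, 0,-2.84,0,18, 0,-2.84,0,18, 0,-2.84,0,18, 0,-2.84,0,18, 0,-2.84,0,18, 0,-2.84,0,18, 0,-2.84,0,18]'
python3 -c "
from h import *
go(.4154,.3351,.079,126)
print(env.read_state()['qpos'].round(1))"
```

```text
clock: 5.65
position: [0.4149, 0.335, 0.1632]
eef_rot: [-179.9, 0.0, 126.0]
contact_force: [-0.0, -1.2, 0.3]
grip_width: 0.058
grasp_force: 0.0
units [-0.006  0.015  2.807 -0.008] pose [0.4149 0.335  0.1632] [-1.7995e+02  2.0000e-02  1.2596e+02]
[-57.7  16.4  16.7 107.1  -5.5  57.3  -2.7]
```

```bash
python3 -m pendant '[0,0,1,0, 0,0,1.8,0, 0,0,2.4,0, 0,0.02,2.8,0, 0,0.02,2.8,0, 0,0.02,2.8,0]' && python3 -m pendant '[0,0,0,0, 0,0,0,0, 0,0,0,0, 0,0,0,0, 0,0,0,0, 0,0,0,0, 0,0,0,0, 0,0,0,0]' 0.15 25; python3 -c "
from h import *
go(.4154,.3351,.079,126)"
```

```text
clock: 6.25
position: [0.416, 0.3357, 0.0801]
eef_rot: [180.0, 0.0, 125.9]
contact_force: [-0.3, -0.4, 0.4]
grip_width: 0.0582
grasp_force: 0.0
clock: 7.05
position: [0.4159, 0.336, 0.08]
eef_rot: [179.9, -0.0, 125.9]
contact_force: [0.3, 2.2, 2.8]
grip_width: 0.0208
grasp_force: 25.0
units [-0.013 -0.032  0.032 -0.027] pose [0.4159 0.336  0.08  ] [ 1.7995e+02 -1.0000e-02  1.2586e+02]
```

The handle is squeezed: 20.8 mm wide at 25 N. Now I'll swing the gate.

```bash
python3 -m pendant '[0,-0.13,0,-0.5, -0.01,-0.26,0,-1, -0.03,-0.39,0,-1.5, -0.05,-0.52,0,-2, -0.07,-0.65,0,-2.5, -0.1,-0.78,0,-3, -0.14,-0.9,0,-3.5, -0.18,-1.03,0,-4, -0.23,-1.15,0,-4.5, -0.28,-1.27,0,-5, -0.34,-1.39,0,-5.5, -0.4,-1.5,0,-6, -0.47,-1.61,0,-6.5, -0.54,-1.72,0,-7, -0.62,-1.83,0,-7.5, -0.7,-1.93,0,-8, -0.7,-1.93,0,-8, -0.7,-1.93,0,-8]'
python3 -c "
from h import *
s=env.read_state();p=s['position'][:2]-[.4684,.2624]; print(np.hypot(*p),np.degrees(np.arctan2(p[1],p[0]))-126,s['eef_rot'][2]-126,s['moment'],s['qpos'].round(1))"
```

```text
clock: 8.85
position: [0.3794, 0.2856, 0.0799]
eef_rot: [180.0, -0.1, 165.9]
contact_force: [-6.0, 3.6, 5.7]
grip_width: 0.0208
grasp_force: 25.0
0.09193901755628492 39.3969387176229 39.94891414509598 [0.48947948 1.34453821 0.17177819] [-48.5  17.1   6.8 119.   -3.   44.1  36.2]
```

```bash
python3 -m pendant '[0,-0.13,0,-0.5, -0.01,-0.26,0,-1, -0.03,-0.39,0,-1.5, -0.05,-0.52,0,-2, -0.07,-0.65,0,-2.5, -0.1,-0.78,0,-3, -0.14,-0.9,0,-3.5, -0.18,-1.03,0,-4, -0.23,-1.15,0,-4.5, -0.28,-1.27,0,-5, -0.34,-1.39,0,-5.5, -0.4,-1.5,0,-6, -0.47,-1.61,0,-6.5, -0.51,-1.68,0,-6.8, -0.51,-1.68,0,-6.8, -0.51,-1.68,0,-6.8, -0.51,-1.68,0,-6.8]'
python3 - <<'E'
from h import *
s=env.read_state();p=s['position'][:2]-[.4684,.2624]; print(np.hypot(*p),np.degrees(np.arctan2(p[1],p[0]))-126,s['eef_rot'][2]-126,s['qpos'].round(1))
im,d=env.snapshot("side"); cv2.imwrite("pics/side3.png",cv2.resize(im[150:300,150:350,::-1],(800,600),interpolation=cv2.INTER_CUBIC))
im,d=env.snapshot("wrist"); cv2.imwrite("pics/w3.png",im[...,::-1])
E
```

```text
clock: 10.55
position: [0.3807, 0.2333, 0.0799]
eef_rot: [179.9, -0.2, -160.0]
contact_force: [-10.2, 4.3, 10.2]
grip_width: 0.021
grasp_force: 25.0
0.09239275123353818 -287.6109290979089 -286.02952136721086 [-38.6  14.7   1.2 122.2  -0.7  43.2  73. ]
```

View pics/side3.png

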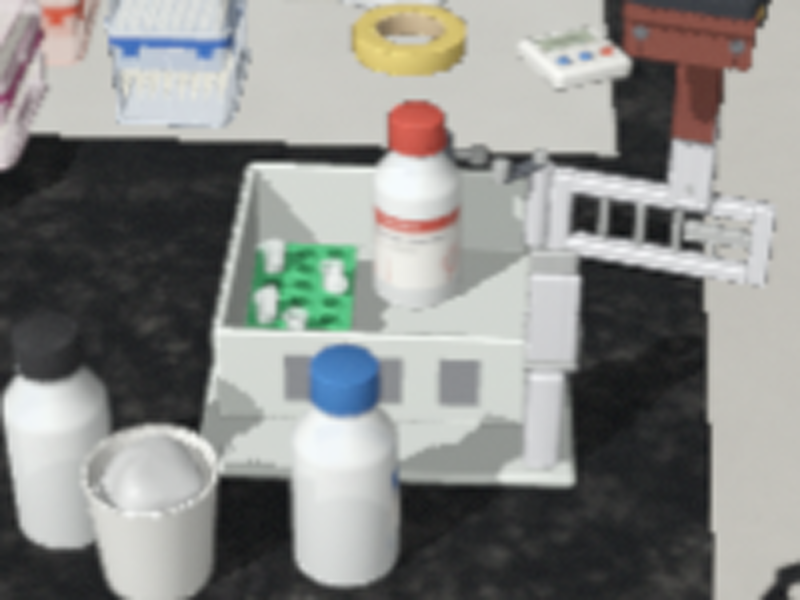

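View pics/w3.png

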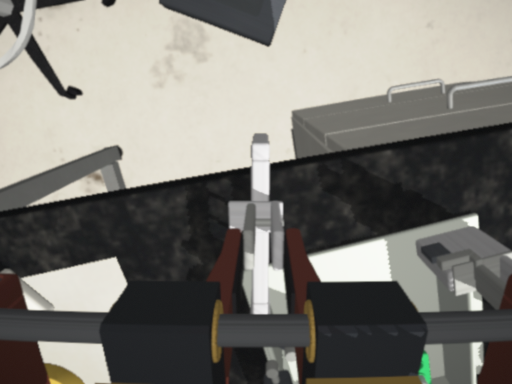

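The side view shows the gate swung wide open, with its bars at (550–770, 170–280). The handle is still pinched at (690,170), and the bottles, block and cup are where they were. The wrist view shows both ears between the fingers at (258,215). The reaction force suggests the gate is at its stop, about 1.27 rad.

```bash
python3 -m pendant '[0,0,0,0, 0,0,0,0, 0,0,0,0, 0,0,0,0, 0,0,0,0]' && python3 -c "
from cell import env
print(env.job_done())"
```

```text
clock: 11.15
position: [0.3807, 0.2332, 0.0799]
eef_rot: [179.9, -0.2, -160.0]
contact_force: [-10.6, 4.1, 8.6]
grip_width: 0.0209
grasp_force: 25.0
the job is handed in; nothing more can be done
None
```

I squeezed the lock catch fully in (9 mm), then squeezed the handle and swung the gate past its detent to about 1.27 rad, at or nearly at its stop; I handed in at 11.2 s with the handle still held, and nothing else in view had moved.

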